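# Clear the tins and hold the hidden bolt head

## Robot

A 7-joint arm with a two-finger parallel gripper is mounted at the origin on the work surface. World frame = base frame: x ahead of the robot, y to its left, z up, the work surface at z = 0. Lengths are in m, angles in rad, forces in N, time in s.
With the tool pointing down it reaches from about 0.4 to 0.85 m from the base axis. Payload 4.4 kg.
Tool frame: the origin (TCP) lies at the very end of the fingers, on their centre line; the grasp point (between the pads) lies 19 mm behind it; z points along the fingers, y is the line along which they close (so a half turn about z gives the same grasp; the last joint's range is limited). The gripper opens to 94 mm and grips with 3 to 60 N. Pads are 16 mm wide; open, the fingers measure 119 mm over their backs; the gripper's body (75 mm by 177 mm) begins 78 mm behind the grasp point.
Start: joints at [-1.4, 0.628, 0.038, 1.517, -0.027, 0.996, -0.02], TCP at [0.152, 0.632, 0.205] pointing down, gripper open.
Joint ranges: [-3.06, 3.06], [-0.37, 2.12], [-1.25, 1.32], [0.18, 2.47], [-1.1, 4.24], [0.23, 1.98], [-2.94, 2.94]. Speed limits (rad/s): [2.57, 2.57, 3.14, 3.14, 3.14, 3.14, 3.14].

## Interface

Orientations are given as [roll, pitch, yaw] about the fixed x, y, z axes, in that order (R = Rz(yaw) Ry(pitch) Rx(roll)).
In Python, from station import robot, optics gives the robot as it stands.
- The arm moves only by the tool carry_out, never from a script. Its argument "deltas" is a list that holds one entry, the list of rows, each a list of 7 numbers: the shift along the tool's x, y, z in cm, then the turn, a rotation vector about the tool's x, y, z in rad, then the opening, from 0 (shut) to 1 (fully open). In form: [[[tx, ty, tz, rx, ry, rz, claw], ...]]. A call has 1 to 8 rows; each row shifts and turns the commanded pose from where the row before left it, along the tool's axes as they then stand; what a row does not reach is not made up. A row lasts 1/10 s, in which the tool goes at most 50 mm and 8.59 degrees, less where a joint would pass 70% of its speed; a pose out of reach is approached as far as the arm can. A call is refused whole if a number of a shift passes 5 or a number of a turn 0.15, either way. A call with a gripper value outside its range is refused whole. The fingers move at their own pace and stop on an object; "force" is the grip in N (left out, the last holds). Time passes only in rows, so rows that do not move let the fingers close. It gives the time, the measured TCP pose, the force, the opening and the grip force at its end, in the units of the state.
- robot.get_obs(): the state, without advancing time (a new reading comes with each control period).
- optics.snapshot(name): name is "side" or "top" or "wrist"; returns a dict with "pixels" (420x560x3 uint8, blue, green, red), "intrinsics" (3x3 intrinsics, pixels), "R" (3x3) and "t" (3): a world point X has camera coordinates R X + t. Camera axes: x right, y down, z forward; pixel columns grow to the right and rows downward; lengths in m; the calibration is good to about 2 mm. A picture is of the moment at which its call begins. There is no depth.
- robot.finish_job(): hands the job in; it is judged then, once.
The state is a dict: "time": time; "joint_positions": joint angles; "qvel": joint speeds; "joint_torque": joint torques, N m; "eef_pos": TCP position; "eef_rot": TCP orientation; "contact_force": force on the tool from outside, world axes, zero at the start; "moment": the same for the moment, N m; "finger_gap": finger opening in m; "finger_force": force on a finger pad.
Only numpy, scipy, OpenCV 4.12 (cv2) and the standard library are available. Lean on these libraries where they do the work, as an engineer would, in place of code of your own. Each camera call takes 0.05 s, during which the arm holds its last target. There are 200 camera calls.

## Task

Two closed spares tins lie across the top of the bench bracket and block its gap: stack them one at a time, squarely, on the like tin where it stands on the bench, to make a neat column of three. Then reach down into the gap behind the bracket's front plate, grip the hidden T-shaped bolt head firmly by its two long flats and hold it upright, so that the bolt cannot turn and the drooping spanner on its front nut stays level. Finish while still holding the bolt head, and leave the relay cover, screw terminal and pin punch where they are.

Things in the scene. Friction and masses are not known exactly. Their poses are not given: they have to be found in the camera images.
- bracket: Fixed grey steel U-channel bracket, open at top and ends. Origin: centre of its underside, mid-gap; x from the front plate (robot side) to the rear plate, y along the plates, z up. Plates 8 mm thick, 180 mm long, 125 mm high, inner faces at x = -27 and +27 mm; gap floor 8 mm high. A dark U-shaped magnet yoke, 12 mm thick, is clamped on the outside of the front plate.
- bolt_head (a point): Centre of the steel T-head of the bolt, in the gap at x 0, y 0, z 100 mm of the bracket (25 mm below the plates' top rims). Flat bar 10 mm wide (y), 34 mm tall (z), 18 mm thick (x, along the bolt) when upright; only its 10 mm round shank to the front plate is also in the gap. Its axes turn with the bolt.
- bolt (a joint): Bolt's turn about the bracket's x, rad: 0 = head upright, spanner level. Nut and spanner (at x -50 to -58 mm of the bracket, reaching 118 mm to its +y) are jammed on the bolt; their weight (0.1 N m, free turning) keeps it at its stop, -0.22, and drops it back when let go. Squeezing the tilted head between upright parallel finger pads turns it upright.
- base_tin: The tin that stands on the bench: closed aluminium tin with a slip lid, 110 x 54 x 34 mm (x, y, z), about 500 g, loose. Origin: centre of its underside, z up. It stands to the robot's left or right of the bracket.
- tin_a: Closed aluminium tin, the same 110 x 54 x 34 mm (x, y, z), about 220 g, origin at the centre of its underside, z up. Lies across the bracket's two rims (underside 125 mm above the bench), its long side across the gap, on the +y half of the bracket.
- tin_b: Like tin_a, on the -y half of the bracket.
- relay_cover: Bystander: red plastic relay cover, 85 x 65 x 50 mm, origin at the centre of its underside; on the bench at the side of the bracket where the base tin is not.
- terminal: Bystander: brass screw terminal, 26 x 20 x 23 mm, origin at the centre of its underside; on the bench left of the bracket.
- punch: Bystander: dark pin punch lying on the bench, about 145 mm long along its x, 11 mm thick; right of the bracket.
Not all that is in view belongs to the job. Leave any black or brown look-alike of the tin_a alone.

How it is judged:
On the way, in this order (a step that is already met when the one before it is completed fails the run):
1. one of the tins from the bracket stands squarely on the bench tin, let go (((z of tin_a in the frame of base_tin between 0.03 and 0.038 m and horizontal distance between tin_a and base_tin below 0.01 m and angle between the x axis of tin_a and the x axis of base_tin, either way round below 0.14 rad and contact force between the fingers and tin_a below 0.1 N and linear speed of tin_a below 0.02 m/s) or (z of tin_b in the frame of base_tin between 0.03 and 0.038 m and horizontal distance between tin_b and base_tin below 0.01 m and angle between the x axis of tin_b and the x axis of base_tin, either way round below 0.14 rad and contact force between the fingers and tin_b below 0.1 N and linear speed of tin_b below 0.02 m/s))), for 0.2 s.
2. both stand on the bench tin as a square column of three, let go (((z of tin_a in the frame of base_tin between 0.03 and 0.038 m and horizontal distance between tin_a and base_tin below 0.01 m and angle between the x axis of tin_a and the x axis of base_tin, either way round below 0.14 rad and z of tin_b in the frame of tin_a between 0.03 and 0.038 m and horizontal distance between tin_b and tin_a below 0.01 m and angle between the x axis of tin_b and the x axis of tin_a, either way round below 0.14 rad) or (z of tin_b in the frame of base_tin between 0.03 and 0.038 m and horizontal distance between tin_b and base_tin below 0.01 m and angle between the x axis of tin_b and the x axis of base_tin, either way round below 0.14 rad and z of tin_a in the frame of tin_b between 0.03 and 0.038 m and horizontal distance between tin_a and tin_b below 0.01 m and angle between the x axis of tin_a and the x axis of tin_b, either way round below 0.14 rad)) and contact force between the fingers and tin_a below 0.1 N and linear speed of each of tin_a, tin_b below 0.02 m/s and contact force between the fingers and tin_b below 0.1 N and angle between each of base_tin, tin_a, tin_b's own z axis and vertical below 0.1 rad), for 0.2 s.
At the end, for the whole second after the job is handed in: The tins stand as an untouched upright column, each within 10 mm and 8 degrees of the one below, the bench tin within 40 mm of its start; the fingers grip the bolt head (within 22 mm of its centre, over 12 N in all) and hold the bolt still within 0.08 rad of upright (all of step 2 and distance of base_tin from where it was at the start of the episode below 0.04 m and value of joint bolt between -0.08 and 0.08 rad and velocity of joint bolt between -0.1 and 0.1 rad/s and contact force between the fingers and bolt above 12 N and distance between the grasp point and bolt_head below 0.022 m); the arm keeps its last pose, push and grip.
It fails at once if the relay cover is disturbed (distance of relay_cover from where it was at the start of the episode above 0.03 m).
It fails at once if the screw terminal is disturbed (distance of terminal from where it was at the start of the episode above 0.03 m).
It fails at once if the pin punch is disturbed (distance of punch from where it was at the start of the episode above 0.03 m).
It also fails if it takes over 62 s, if anything falls off the work surface, if the arm or the gripper's body presses on something with over 40 N, if the wrist force passes 120 N, or if a joint passes its speed limit or range.

## Working session

There is one attempt and no reset: what is moved stays moved. The work goes in short steps, Python scripts to look and compute and a tool call to move; the robot and the scene stay as the last step left them, time stands still between calls to the robot, and variables do not carry over. Pictures are saved under pics/ and viewed, at most 10 in all, crops included, and the job is handed in when it is done.

Besides the shell and the picture viewer there is one more tool, called in YAML: its name, and indented under it one key for each argument. carry_out: Moves the arm, as the interface text tells. Its arguments: {"type":"object","properties":{"deltas":{"type":"array"},"force":{"type":"number"}},"required":["deltas"]}

```bash
mkdir -p pics; python3 - <<'E'
from station import robot, optics
import cv2,numpy as np,pickle
d={}
for n in("top","side"):
    s=optics.snapshot(n);d[n]=s;cv2.imwrite(f"pics/{n}0.png",s["pixels"]);print(n,np.round(s["intrinsics"],1).tolist(),np.round(s["R"],3).tolist(),np.round(s["t"],3).tolist())
pickle.dump(d,open("s0.pkl","wb"))
o=robot.get_obs();print({k:np.round(v,3).tolist() for k,v in o.items()})
E
```

```text
top [[402.0, 0.0, 280.0], [0.0, 402.0, 210.2], [0.0, 0.0, 1.0]] [[-0.118, -0.993, 0.002], [-0.971, 0.115, -0.212], [0.21, -0.027, -0.977]] [0.053, 0.598, 0.801]
side [[451.9, 0.0, 272.8], [0.0, 451.9, 204.3], [0.0, 0.0, 1.0]] [[0.926, -0.377, 0.01], [-0.212, -0.542, -0.813], [0.312, 0.751, -0.582]] [-0.545, 0.181, 1.053]
{'time': 0.1, 'joint_positions': [-1.4, 0.629, 0.038, 1.518, -0.027, 0.996, -0.02], 'qvel': [-0.001, -0.002, 0.003, -0.002, -0.001, -0.0, 0.0], 'joint_torque': [0.004, -55.08, 1.148, -18.712, -0.052, 0.019, 0.0], 'eef_pos': [0.152, 0.631, 0.205], 'eef_rot': [-3.14, 0.0, 2.905], 'contact_force': [-0.181, 0.344, 0.773], 'moment': [0.032, 0.01, 0.012], 'finger_force': 0.0, 'finger_gap': 0.094}
```

View pics/top0.png

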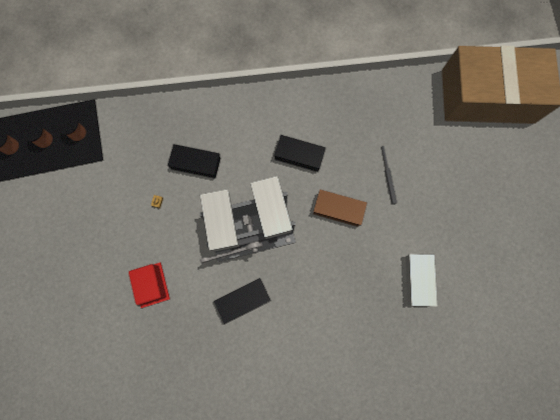

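View pics/side0.png

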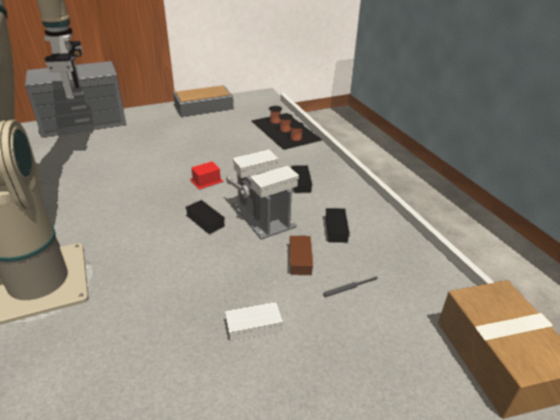

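The top view shows the bracket tins at about px (219,220) and (271,207), and the white bench tin at (423,280), to the robot's right. The red cover is at (149,285), the terminal at (157,201) and the punch at (389,175). The black and brown boxes are decoys.

```bash
cat > h.py <<'E'
import cv2,numpy as np
def ray(s,px,z):
    px=np.atleast_2d(np.asarray(px,float)); K=s["intrinsics"];R=np.array(s["R"]);t=np.array(s["t"])
    d=(np.c_[px,np.ones(len(px))]@np.linalg.inv(K).T)@R; c=-R.T@t
    return c+d*((z-c[2])/d[:,2])[:,None]
def proj(s,X):
    p=(np.atleast_2d(X)@np.array(s["R"]).T+s["t"])@np.array(s["intrinsics"]).T
    return p[:,:2]/p[:,2:]
def tins(s,lo=150,amin=500,sat=40):
    im=s["pixels"];g=im.min(2);m=((g>lo)&(im.max(2).astype(int)-g<sat)).astype(np.uint8)
    cs,_=cv2.findContours(m,cv2.RETR_EXTERNAL,cv2.CHAIN_APPROX_NONE)
    return [c[:,0] for c in cs if cv2.contourArea(c)>amin]
def rect(s,c,z):
    P=ray(s,c,z)[:,:2]; (cx,cy),(w,h),a=cv2.minAreaRect((P*1000).astype(np.float32))
    if w<h: w,h,a=h,w,a+90
    a=(a+90)%180-90
    return np.round([cx,cy,w,h,a],1)
E
python3 - <<'E'
import pickle;from h import *
d=pickle.load(open("s0.pkl","rb"));s=d["top"]
print(s["pixels"][215,219],s["pixels"][207,271],s["pixels"][280,423],s["pixels"][303,423],s["pixels"][240,225])
for lo in(120,140,160,180):
  for c in tins(s,lo):
    print(lo,c.mean(0).round(),rect(s,c,.159),rect(s,c,.034),rect(s,c,0))
im=cv2.resize(s["pixels"][165:320,130:450],None,fx=2.5,fy=2.5,interpolation=cv2.INTER_CUBIC);cv2.imwrite("pics/c1.png",im)
E
```

```text
[176 187 190] [186 196 199] [199 207 201] [200 208 201] [185 196 198]
120 [282. 275.] [ 527.6  -12.4 1055.8  650.7   90. ] [ 545.8  -15.4 1231.7  759.2   90. ] [ 550.7  -16.2 1279.6  788.7   90. ]
120 [283.  53.] [ 916.4  -64.7 1156.6  232.2   83. ] [ 999.3  -76.5 1349.4  270.8   83. ] [1021.9  -79.7 1401.9  281.4   83. ]
140 [423. 280.] [ 419.7 -260.8   95.5   47.1   -8.2] [ 419.9 -305.2  111.4   55.    -8.2] [ 419.9 -317.3  115.8   57.1   -8.2]
140 [218. 219.] [577.3 103.8 110.6  55.    4.3] [603.7 120.2 129.1  64.1   4.3] [610.9 124.6 134.1  66.6   4.3]
140 [271. 206.] [591.2   1.3 110.8  55.1   8.5] [6.200e+02 6.000e-01 1.293e+02 6.430e+01 8.500e+00] [6.278e+02 4.000e-01 1.343e+02 6.680e+01 8.500e+00]
140 [227.  74.] [877.6  51.  941.5  14.3  89.9] [ 954.1   58.6 1098.4   16.7   89.9] [ 974.9   60.6 1141.1   17.3   89.9]
140 [517.  58.] [ 813.1 -560.4  165.6  138.8  -89.9] [ 878.9 -654.7  193.2  161.9  -89.9] [ 896.8 -680.4  200.7  168.2  -89.9]
160 [423. 280.] [ 419.3 -261.2   92.9   45.4   -8.1] [ 419.4 -305.6  108.4   52.9   -8.1] [ 419.5 -317.7  112.6   55.    -8.1]
160 [218. 220.] [576.7 104.2 108.6  52.5   4.6] [603.1 120.6 126.7  61.3   4.6] [610.3 125.1 131.6  63.7   4.6]
160 [271. 206.] [590.6   1.4 108.8  53.8   8.2] [619.2   0.7 127.   62.8   8.2] [6.270e+02 5.000e-01 1.319e+02 6.530e+01 8.200e+00]
160 [228.  74.] [877.   48.  931.3  10.5  89.9] [ 953.4   55.  1086.5   12.3   89.9] [ 974.2   57.  1128.7   12.7   89.9]
160 [511.  66.] [ 8.136e+02 -5.384e+02  1.354e+02  7.950e+01  2.000e-01] [ 8.795e+02 -6.290e+02  1.579e+02  9.280e+01  2.000e-01] [ 8.974e+02 -6.537e+02  1.641e+02  9.640e+01  2.000e-01]
180 [423. 280.] [ 419.6 -260.7   91.9   43.6   -8.2] [ 419.8 -305.1  107.2   50.8   -8.2] [ 419.8 -317.2  111.4   52.8   -8.2]
180 [270. 206.] [591.    1.6 106.9  51.    8.1] [619.7   0.9 124.7  59.5   8.1] [627.5   0.8 129.5  61.8   8.1]
```

View pics/c1.png

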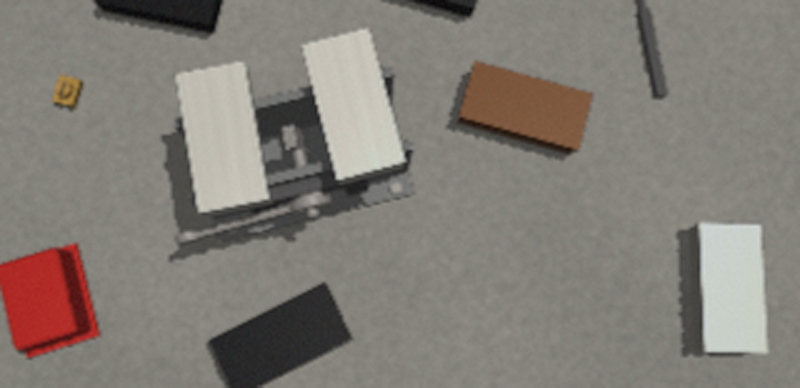

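The crop shows both tin tops cleanly: A about (0.577, 0.104), yaw 4.4°; B about (0.591, 0.001), yaw 8.4°; bench tin (0.420, -0.305), yaw -8.2°. Next: lift, turn, and fly to tin B.

carry_out:
  deltas:
    - [[0,0,-2,0,0,-0.096,0.8],[0,0,-2,0,0,-0.096,0.8],[0,0,-2,0,0,-0.096,0.8],[0,0,-2,0,0,-0.095,0.8],[-1.7,-3.4,0,0,0,0,0.8],[-1.7,-3.4,0,0,0,0,0.8],[-1.7,-3.4,0,0,0,0,0.8],[-1.7,-3.4,0,0,0,0,0.8]]
  force: 25

```text
time: 0.9
eef_pos: [0.2402, 0.5056, 0.2851]
eef_rot: [-3.141, -0.0, -2.995]
contact_force: [0.8, -0.3, -0.4]
finger_gap: 0.0754
finger_force: 0.0
```

carry_out:
  deltas:
    - [[-1.7,-3.4,0,0,0,0,0.8],[-1.7,-3.4,0,0,0,0,0.8],[-1.7,-3.4,0,0,0,0,0.8],[-1.7,-3.4,0,0,0,0,0.8],[-1.7,-3.4,0,0,0,0,0.8],[-1.7,-3.4,0,0,0,0,0.8],[-1.7,-3.4,0,0,0,0,0.8],[-1.7,-3.4,0,0,0,0,0.8]]

```text
time: 1.7
eef_pos: [0.4142, 0.2564, 0.2853]
eef_rot: [-3.141, -0.0, -2.995]
contact_force: [1.0, -0.0, -0.3]
finger_gap: 0.0748
finger_force: 0.0
```

carry_out:
  deltas:
    - [[-1.7,-3.4,0,0,0,0,0.8],[-1.7,-3.4,0,0,0,0,0.8],[-1.7,-3.4,0,0,0,0,0.8],[-1.7,-3.4,0,0,0,0,0.8],[-1.7,-3.4,0,0,0,0,0.8],[-1.7,-3.4,0,0,0,0,0.8],[-1.7,-3.4,0,0,0,0,0.8],[0,0,0,0,0,0,0.8]]

```text
time: 2.5
eef_pos: [0.5682, 0.0335, 0.2849]
eef_rot: [-3.138, 0.0, -3.004]
contact_force: [-1.3, -0.0, -0.2]
finger_gap: 0.0754
finger_force: 0.0
```

```bash
cat > g.py <<'E'
import sys,numpy as np
from scipy.spatial.transform import Rotation as Ro
from station import robot
# usage: g.py x y z thetadeg : turn (tool rotvec) then shift (cm, in the turned tool frame)
def go(x,y,z,th):
    o=robot.get_obs();R=Ro.from_euler("xyz",o["eef_rot"]);T=Ro.from_euler("xyz",[np.pi,0,np.pi+np.radians(th)])
    print("t",np.round(o["time"],1),"pos",np.round(o["eef_pos"],4),"rot",np.round(o["eef_rot"],3),"gap",round(float(o["finger_gap"]),4),"F",np.round(o["contact_force"],1),"ff",round(float(o["finger_force"]),1))
    print("q",np.round(o["joint_positions"],2),"turn",(R.inv()*T).as_rotvec().round(3),"shift cm",(T.inv().apply(np.array([x,y,z])-o["eef_pos"])*100).round(2))
if __name__=="__main__": go(*map(float,sys.argv[1:5]))
E
python3 g.py .591 .0013 .131 8.4
```

```text
t 2.5 pos [0.5682 0.0335 0.2849] rot [-3.138  0.    -3.004] gap 0.0754 F [-1.3 -0.  -0.2] ff 0.0
q [-0.19  0.43  0.12  1.64 -0.05  1.07  1.65] turn [-0.004  0.    -0.009] shift cm [-1.79 -3.52 15.39]
```

carry_out:
  deltas:
    - [[-0.9,-1.8,3,0,0,-0.009,0.8],[-0.9,-1.7,3,0,0,0,0.8],[0,0,3,0,0,0,0.8],[0,0,3,0,0,0,0.8],[0,0,2,0,0,0,0.8],[0,0,1.4,0,0,0,0.8],[0,0,0,0,0,0,0.8],[0,0,0,0,0,0,0.5]]

```text
time: 3.3
eef_pos: [0.589, 0.0085, 0.1315]
eef_rot: [3.141, -0.0, -2.986]
contact_force: [0.1, 0.4, 0.1]
finger_gap: 0.0702
finger_force: 0.0
```

carry_out:
  deltas:
    - [[0,0,0,0,0,0,0.4],[0,0,0,0,0,0,0.4],[0,0,0,0,0,0,0.4],[0,0,0,0,0,0,0.4],[0,0,-0.5,0,0,0,0.4],[0,0,-1,0,0,0,0.4],[0,0,-2,0,0,0,0.4],[0,0,-3,0,0,0,0.4]]

```text
time: 4.1
eef_pos: [0.5876, 0.0084, 0.196]
eef_rot: [3.141, -0.004, -2.986]
contact_force: [0.1, -0.1, -2.6]
finger_gap: 0.0536
finger_force: 25.0
```

```bash
python3 g.py .420 -.305 .195 -8.2; python3 - <<'E'
from station import optics;from h import *
s=optics.snapshot("top");cv2.imwrite("pics/t2.png",s["pixels"])
s=optics.snapshot("wrist");cv2.imwrite("pics/w2.png",s["pixels"])
a=cv2.imread("pics/t2.png")[150:330,120:400];cv2.imwrite("pics/c2.png",np.hstack([cv2.resize(a,(440,283)),cv2.resize(s["pixels"],(360,283))]))
E
```

```text
t 4.1 pos [0.5876 0.0084 0.196 ] rot [ 3.141 -0.004 -2.986] gap 0.0536 F [ 0.1 -0.1 -2.6] ff 25.0
q [-0.13  0.55  0.11  1.71 -0.07  0.89  1.73] turn [ 0.    -0.004  0.299] shift cm [ 12.11 -33.4    0.1 ]
```

View pics/c2.png

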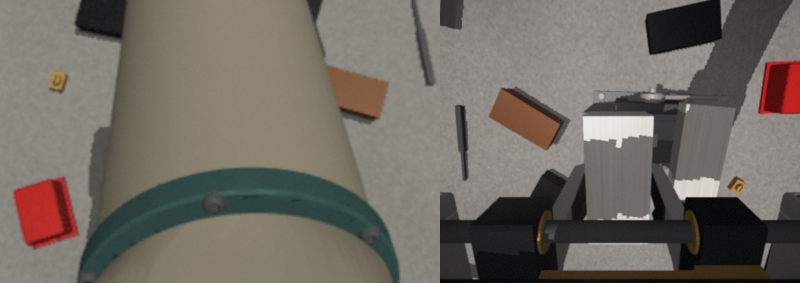

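The wrist view shows the tin held squarely between the pads (gap 53.6 mm), and tin A is still on the rims at right. Next: carry it to the bench tin.

carry_out:
  deltas:
    - [[0,0,-1,0,0,0.1,0.4],[0,0,-1,0,0,0.1,0.4],[0,0,-1,0,-0.004,0.099,0.4],[1.2,-3.3,0,0,0,0,0.4],[1.2,-3.3,0,0,0,0,0.4],[1.2,-3.3,0,0,0,0,0.4],[1.2,-3.3,0,0,0,0,0.4],[1.2,-3.3,0,0,0,0,0.4]]

```text
time: 5.0
eef_pos: [0.5048, -0.1474, 0.2254]
eef_rot: [3.141, 0.003, 2.998]
contact_force: [0.8, -0.1, -1.8]
finger_gap: 0.0536
finger_force: 25.0
```

carry_out:
  deltas:
    - [[1.2,-3.3,0,0,0,0,0.4],[1.2,-3.3,0,0,0,0,0.4],[1.2,-3.3,0,0,0,0,0.4],[1.2,-3.3,0,0,0,0,0.4],[0,0,0,0,0,0,0.4],[0,0,0,0,0,0,0.4]]

```text
time: 5.6
eef_pos: [0.4389, -0.2707, 0.2253]
eef_rot: [3.141, 0.003, 2.996]
contact_force: [-0.1, 0.7, -2.1]
finger_gap: 0.0539
finger_force: 25.0
```

```bash
python3 g.py .4176 -.3047 .1 -8.2
```

```text
t 5.6 pos [ 0.4389 -0.2707  0.2253] rot [3.141e+00 3.000e-03 2.996e+00] gap 0.0539 F [-0.1  0.7 -2.1] ff 25.0
q [ 0.34  0.42  0.23  1.87 -0.13  0.86  2.05] turn [ 0.001  0.003 -0.003] shift cm [ 1.63 -3.67 12.53]
```

Approach, settle, then correct.

carry_out:
  deltas:
    - [[0.8,-1.8,2,0,0,0,0.4],[0.8,-1.8,2,0,0,0,0.4],[0,0,3,0,0,0,0.4],[0,0,3,0,0,0,0.4],[0,0,2,0,0,0,0.4],[0,0,0.5,0,0,0,0.4],[0,0,0,0,0,0,0.4],[0,0,0,0,0,0,0.4]]

```text
time: 6.4
eef_pos: [0.4202, -0.3037, 0.1017]
eef_rot: [-3.141, 0.005, 2.999]
contact_force: [0.4, -0.4, -2.6]
finger_gap: 0.054
finger_force: 25.0
```

```bash
python3 g.py .4176 -.3047 .041 -8.2;  python3 - <<'E'
from station import optics;from h import *
a=optics.snapshot("top");b=optics.snapshot("wrist");c=optics.snapshot("side")
cv2.imwrite("pics/c3.png",np.hstack([cv2.resize(a["pixels"][200:340,340:500],(400,350)),cv2.resize(c["pixels"][200:375,150:350],(400,350))]))
E
```

```text
t 6.4 pos [ 0.4202 -0.3037  0.1017] rot [-3.141  0.005  2.999] gap 0.054 F [ 0.4 -0.4 -2.6] ff 25.0
q [ 0.45  0.6   0.18  1.99 -0.19  0.56  2.19] turn [-0.     0.005  0.   ] shift cm [ 0.25 -0.13  6.07]
```

View pics/c3.png

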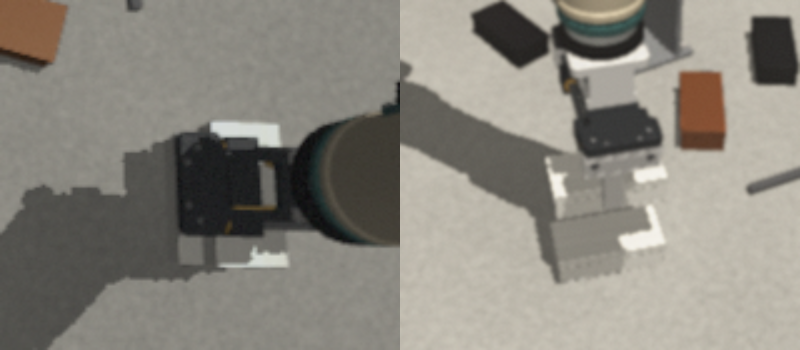

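The held tin hangs squarely above the bench tin in both views. Lower it.

carry_out:
  deltas:
    - [[0.25,-0.13,2,0,0.005,0,0.4],[0,0,1.5,0,0,0,0.4],[0,0,1.2,0,0,0,0.4],[0,0,0.6,0,0,0,0.4],[0,0,0.4,0,0,0,0.4],[0,0,0.2,0,0,0,0.4],[0,0,0,0,0,0,0.4],[0,0,0,0,0,0,0.4]]

```text
time: 7.35
eef_pos: [0.4168, -0.305, 0.0423]
eef_rot: [-3.141, -0.0, 2.998]
contact_force: [-0.2, -0.2, -1.8]
finger_gap: 0.0535
finger_force: 25.0
```

carry_out:
  deltas:
    - [[0,0,0.1,0,0,0,0.4],[0,0,0.1,0,0,0,0.4],[0,0,0,0,0,0,0.4]]

```text
time: 7.65
eef_pos: [0.4169, -0.3051, 0.0414]
eef_rot: [-3.141, 0.0, 2.998]
contact_force: [-2.0, 3.0, 11.6]
finger_gap: 0.054
finger_force: 25.0
```

carry_out:
  deltas:
    - [[0,0,-0.1,0,0,0,0.55],[0,0,0,0,0,0,0.65],[0,0,0,0,0,0,0.75],[0,0,0,0,0,0,0.8],[0,0,-1,0,0,0,0.8],[0,0,-3,0,0,0,0.8],[0,0,-4,0,0,0,0.8],[0,0,-4,0,0,0,0.8]]

```text
time: 8.45
eef_pos: [0.4163, -0.3047, 0.1625]
eef_rot: [3.141, -0.002, 2.998]
contact_force: [1.3, -1.0, 0.3]
finger_gap: 0.075
finger_force: 0.0
```

carry_out:
  deltas:
    - [[0,0,-4,0,0,0,0.8],[0,0,-3,0,0,0,0.8],[3,3,0,0,0,-0.1,0.8],[0,4,0,0,0,-0.12,0.8],[0,4,0,0,0,0,0.8],[-2,4,0,0,0,0,0.8],[-1,4,0,0,0,0,0.8],[0,0,0,0,0,0,0.8]]

```text
time: 9.25
eef_pos: [0.4148, -0.1035, 0.2315]
eef_rot: [3.139, 0.0, -3.056]
contact_force: [0.6, -0.7, 0.6]
finger_gap: 0.0752
finger_force: 0.0
```

```bash
python3 g.py .577 .104 .25 4.4;  python3 - <<'E'
from station import optics;from h import *
s=optics.snapshot("top");cv2.imwrite("pics/t4.png",s["pixels"])
for lo in(140,160):
  for c in tins(s,lo,300): print(lo,c.mean(0).round(),rect(s,c,.159),rect(s,c,.068))
E
```

```text
t 9.2 pos [ 0.4148 -0.1035  0.2315] rot [ 3.139  0.    -3.056] gap 0.0752 F [ 0.6 -0.7  0.6] ff 0.0
q [ 0.07  0.28  0.14  2.07 -0.06  0.8   1.9 ] turn [0.003 0.    0.008] shift cm [-17.76  19.44  -1.85]
140 [450. 271.] [ 431.3 -314.9  127.4   20.6   78. ] [ 432.8 -353.8  142.9   23.1   78. ]
140 [192. 273.] [473.  156.9  97.8  54.5  74.6] [479.6 175.2 109.6  61.1  74.6]
140 [220. 206.] [584.5 104.4 132.6  94.  -16.2] [604.6 116.3 148.6 105.4 -16.2]
140 [251. 153.] [702.5  24.8 136.5  72.8   3.5] [736.9  27.1 153.   81.6   3.5]
140 [516.  58.] [ 813.6 -556.7  171.9  140.8   89.6] [ 861.6 -625.   192.7  157.9   89.6]
140 [222.  65.] [918.   49.4 944.5  95.7  90. ] [ 978.6   54.8 1059.1  107.3   90. ]
160 [218. 219.] [577.3 103.6 110.3  54.4   4.6] [596.5 115.5 123.6  61.    4.6]
160 [227.  74.] [877.3  51.  941.5  13.3  90. ] [ 933.    56.5 1055.7   14.9   90. ]
160 [517.  58.] [ 814.  -561.3  163.5  136.7   89.9] [ 861.9 -630.1  183.4  153.3   89.9]
```

View pics/t4.png

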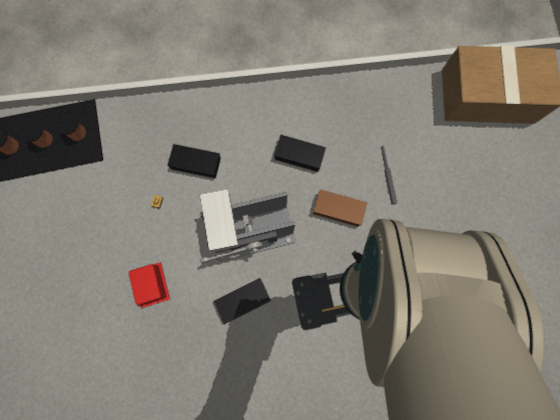

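The top view shows tin A undisturbed on the rims at px (219,219); the arm hides the stack. Fly to A.

carry_out:
  deltas:
    - [[-2.2,2.4,-0.2,0,0,0.008,0.8],[-2.2,2.4,-0.2,0,0,0,0.8],[-2.2,2.4,-0.2,0,0,0,0.8],[-2.2,2.4,-0.2,0,0,0,0.8],[-2.2,2.4,-0.2,0,0,0,0.8],[-2.2,2.4,-0.2,0,0,0,0.8],[-2.2,2.4,0,0,0,0,0.8],[-2.2,2.4,0,0,0,0,0.8]]

```text
time: 10.1
eef_pos: [0.5773, 0.0934, 0.2433]
eef_rot: [-3.141, -0.001, -3.076]
contact_force: [0.4, -0.1, 0.1]
finger_gap: 0.0749
finger_force: 0.0
```

carry_out:
  deltas:
    - [[0,0,0,0,0,0,0.8],[0,0,0,0,0,0,0.8],[0,0,0,0,0,0,0.8]]

```text
time: 10.4
eef_pos: [0.5757, 0.0921, 0.2429]
eef_rot: [-3.141, -0.002, -3.076]
contact_force: [0.6, -0.5, 0.3]
finger_gap: 0.075
finger_force: 0.0
```

```bash
python3 g.py .577 .1037 .131 4.5;  python3 - <<'E'
from station import optics;from h import *
s=optics.snapshot("top");cv2.imwrite("pics/t5.png",s["pixels"])
for lo in(140,160,180):
  for c in tins(s,lo,300): 
    if c.mean(0)[0]>350 and c.mean(0)[1]>200:print(lo,c.mean(0).round(),rect(s,c,.068))
E
```

```text
t 10.4 pos [0.5757 0.0921 0.2429] rot [-3.141e+00 -2.000e-03 -3.076e+00] gap 0.075 F [ 0.6 -0.5  0.3] ff 0.0
q [-0.27  0.49  0.1   1.66 -0.05  0.99  1.48] turn [-0.001 -0.002 -0.013] shift cm [-0.22  1.14 11.19]
140 [429. 280.] [ 417.4 -305.   111.3   55.2   -8.4]
160 [429. 280.] [ 417.3 -304.7  110.3   54.1   -8.2]
180 [429. 280.] [ 416.7 -304.6  108.8   51.    -8.4]
```

carry_out:
  deltas:
    - [[-0.2,1.1,2,0,-0.002,-0.013,0.8],[0,0,3,0,0,0,0.8],[0,0,3,0,0,0,0.8],[0,0,2,0,0,0,0.8],[0,0,1.2,0,0,0,0.8],[0,0,0,0,0,0,0.8],[0,0,0,0,0,0,0.4],[0,0,0,0,0,0,0.4]]

```text
time: 11.25
eef_pos: [0.5785, 0.1057, 0.1322]
eef_rot: [3.141, 0.003, -3.061]
contact_force: [-0.3, 0.8, 0.2]
finger_gap: 0.0628
finger_force: 0.0
```

carry_out:
  deltas:
    - [[0,0,0,0,0,0,0.4],[0,0,0,0,0,0,0.4],[0,0,0,0,0,0,0.4]]

```text
time: 11.55
eef_pos: [0.5785, 0.1053, 0.1321]
eef_rot: [-3.142, 0.003, -3.061]
contact_force: [-0.1, -2.1, 6.4]
finger_gap: 0.0539
finger_force: 25.0
```

```bash
python3 g.py .577 .1037 .131 4.5
```

```text
t 11.6 pos [0.5785 0.1053 0.1321] rot [-3.142e+00  3.000e-03 -3.061e+00] gap 0.0539 F [-0.1 -2.1  6.4] ff 25.0
q [-0.28  0.63  0.08  1.77 -0.07  0.74  1.48] turn [-0.     0.003  0.002] shift cm [ 0.16 -0.15  0.11]
```

carry_out:
  deltas:
    - [[0,0,-0.5,0,0,0,0.4],[0,0,-1.5,0,0,0,0.4],[0,0,-3,0,0,0,0.4],[0,0,-3,0,0,0,0.4],[0,0,-2,0,0,0.11,0.4],[0,0,0,0,0,0.11,0.4],[0,0,0,0,0,0,0.4],[0,0,0,0,0,0,0.4]]

```text
time: 12.35
eef_pos: [0.5766, 0.1061, 0.2302]
eef_rot: [3.141, -0.001, 3.006]
contact_force: [0.7, 0.4, -3.3]
finger_gap: 0.0539
finger_force: 25.0
```

```bash
python3 g.py .4196 -.3052 .14 -8.3
```

```text
t 12.4 pos [0.5766 0.1061 0.2302] rot [ 3.141e+00 -1.000e-03  3.006e+00] gap 0.0539 F [ 0.7  0.4 -3.3] ff 25.0
q [-0.33  0.51  0.15  1.67 -0.09  0.96  1.29] turn [ 0.    -0.001  0.009] shift cm [  9.6  -42.97   9.02]
```

carry_out:
  deltas:
    - [[0.7,-3.3,0,0,0,0.009,0.4],[0.7,-3.3,0,0,0,0,0.4],[0.7,-3.3,0,0,0,0,0.4],[0.8,-3.3,0,0,0,0,0.4],[0.8,-3.3,0,0,0,0,0.4],[0.8,-3.3,0,0,0,0,0.4],[0.7,-3.3,0,0,0,0,0.4],[0.7,-3.3,0,0,0,0,0.4]]

```text
time: 13.15
eef_pos: [0.4793, -0.1476, 0.23]
eef_rot: [3.141, -0.001, 2.996]
contact_force: [0.9, 0.2, -2.0]
finger_gap: 0.0538
finger_force: 25.0
```

carry_out:
  deltas:
    - [[0.8,-3.3,0,0,0,0,0.4],[0.7,-3.3,0,0,0,0,0.4],[0.8,-3.3,0,0,0,0,0.4],[0.7,-3.3,0,0,0,0,0.4],[0.7,-3.3,0,0,0,0,0.4],[0,0,3,0,0,0,0.4],[0,0,3,0,0,0,0.4],[0,0,0,0,0,0,0.4]]

```text
time: 13.95
eef_pos: [0.4167, -0.3024, 0.1669]
eef_rot: [3.137, -0.007, 2.995]
contact_force: [-0.8, 0.6, -2.3]
finger_gap: 0.0541
finger_force: 25.0
```

carry_out:
  deltas:
    - [[0,0,0,0,0,0,0.4],[0,0,0,0,0,0,0.4]]

```text
time: 14.15
eef_pos: [0.4206, -0.3049, 0.1716]
eef_rot: [-3.141, 0.003, 2.995]
contact_force: [0.1, -0.1, -2.0]
finger_gap: 0.0535
finger_force: 25.0
```

```bash
python3 g.py .4196 -.3052 .0755 -8.3
```

```text
t 14.2 pos [ 0.4206 -0.3049  0.1716] rot [-3.141e+00  3.000e-03  2.995e+00] gap 0.0535 F [ 0.1 -0.1 -2. ] ff 25.0
q [ 0.44  0.49  0.19  1.92 -0.14  0.74  2.14] turn [-0.     0.003 -0.002] shift cm [ 0.09 -0.05  9.61]
```

carry_out:
  deltas:
    - [[0.1,0,2,0,0.003,0,0.4],[0,0,3,0,0,0,0.4],[0,0,2,0,0,0,0.4],[0,0,1.2,0,0,0,0.4],[0,0,0.8,0,0,0,0.4],[0,0,0.3,0,0,0,0.4],[0,0,0,0,0,0,0.4],[0,0,0,0,0,0,0.4]]

```text
time: 14.95
eef_pos: [0.4191, -0.3047, 0.0783]
eef_rot: [-3.142, -0.001, 2.994]
contact_force: [-0.8, -0.2, -3.0]
finger_gap: 0.0537
finger_force: 25.0
```

carry_out:
  deltas:
    - [[0,0,0.1,0,0,0,0.4],[0,0,0.1,0,0,0,0.4],[0,0,0.05,0,0,0,0.4],[0,0,0,0,0,0,0.4]]

```text
time: 15.35
eef_pos: [0.4187, -0.3043, 0.0753]
eef_rot: [3.141, -0.002, 2.994]
contact_force: [-0.3, 0.6, -0.5]
finger_gap: 0.0539
finger_force: 25.0
```

carry_out:
  deltas:
    - [[0,0,0.06,0,0,0,0.4],[0,0,0,0,0,0,0.4]]

```text
time: 15.55
eef_pos: [0.4186, -0.3043, 0.0751]
eef_rot: [3.141, -0.002, 2.994]
contact_force: [-2.1, 1.1, 5.1]
finger_gap: 0.0538
finger_force: 25.0
```

carry_out:
  deltas:
    - [[0,0,-0.1,0,0,0,0.55],[0,0,0,0,0,0,0.65],[0,0,0,0,0,0,0.75],[0,0,0,0,0,0,0.8],[0,0,-1,0,0,0,0.8],[0,0,-3,0,0,0,0.8],[0,0,-4,0,0,0,0.8],[0,0,-4,0,0,0,0.8]]

```text
time: 16.35
eef_pos: [0.4184, -0.3042, 0.1972]
eef_rot: [3.141, -0.003, 2.994]
contact_force: [1.1, 0.3, -0.1]
finger_gap: 0.0751
finger_force: 0.0
```

carry_out:
  deltas:
    - [[0,0,-4,0,0,0,0.8],[3,3,0,0,0,-0.1,0.8],[0,4,0,0,0,-0.12,0.8],[0,4,0,0,0,0,0.7],[-2,4,0,0,0,0,0.5],[-1,3,0,0,0,0,0.3],[0,0,0,0,0,0,0.3],[0,0,0,0,0,0,0.3]]

```text
time: 17.15
eef_pos: [0.4176, -0.1183, 0.2361]
eef_rot: [3.141, -0.001, -3.068]
contact_force: [0.4, -0.3, -0.5]
finger_gap: 0.0384
finger_force: 0.0
```

```bash
python3 g.py .58 .05 .25 8;  python3 - <<'E'
from station import optics;from h import *;import pickle
s=optics.snapshot("top");w=optics.snapshot("side");pickle.dump((s,w),open("s6.pkl","wb"))
a=cv2.resize(s["pixels"][180:280,185:310],(500,400),interpolation=cv2.INTER_CUBIC)
b=cv2.resize(w["pixels"][140:250,220:310],(290,354),interpolation=cv2.INTER_CUBIC);b=cv2.copyMakeBorder(b,0,46,0,0,0)
cv2.imwrite("pics/c6.png",np.hstack([a,b]))
E
```

```text
t 17.2 pos [ 0.4176 -0.1183  0.2361] rot [ 3.141e+00 -1.000e-03 -3.068e+00] gap 0.0384 F [ 0.4 -0.3 -0.5] ff 0.0
q [ 0.12  0.28  0.12  2.05 -0.05  0.82  1.91] turn [ 0.001 -0.001 -0.066] shift cm [-18.43  14.41  -1.39]
```

View pics/c6.png

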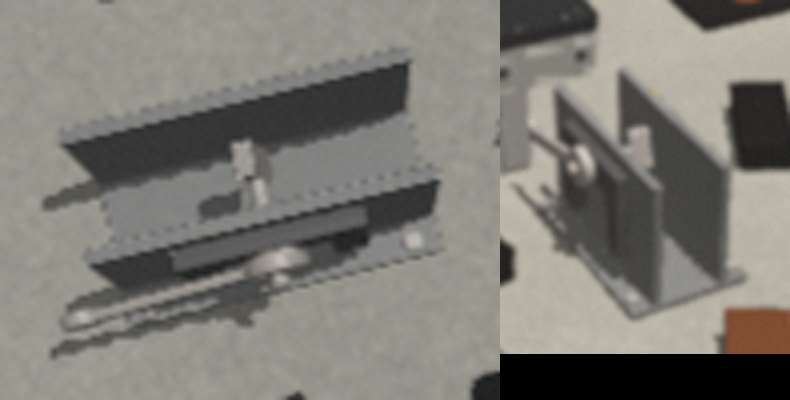

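The crop shows the empty gap: rear rim from crop px (60,137) to (407,54), front rim from (88,256) to (438,178), and the bolt head top near (243,155), with its shank running to the front plate. Casting these onto z = 0.125.

```bash
python3 - <<'E'
from h import *;import pickle
s,w=pickle.load(open("s6.pkl","rb"))
o=lambda p:(np.array(p,float)+.5)/4-.5+[185,180]
P=lambda p,z:ray(s,o(p),z)[:,:2]*1000
q=P([[58,132],[405,48],[65,143],[409,60],[85,250],[435,172],[92,262],[440,183]],.125)
print(q.round(1).tolist())
for i in range(0,8,2):
    d=q[i+1]-q[i];print(np.hypot(*d).round(1),np.degrees(np.arctan2(-(-d[0]),-d[1])).round(2))
c=q.mean(0);d=sum(q[i]-q[i+1] for i in range(0,8,2));yaw=np.arctan2(-d[0],d[1])  # +y dir
print("centre",c.round(1),"yaw",np.degrees(yaw).round(2))
ex=np.array([np.cos(yaw),np.sin(yaw)]);ey=np.array([-ex[1],ex[0]])
print(np.round([[ (p-c)@ex,(p-c)@ey] for p in q],1).tolist())
# head top quad in crop
h=P([[232,142],[251,139],[237,178],[256,178]],.117);print(np.round([[ (p-c)@ex,(p-c)@ey] for p in h],1).tolist())
# reproject head corners upright/tilted into crop, check centre
for nm,X in(("base",[0,0,.1]),("top",[0,0.0037,.1166])):
    xw=np.r_[(c+X[0]*1000*ex+X[1]*1000*ey)/1000,X[2]];print(nm,((proj(s,xw)-[185,180]+.5)*4-.5).round(),xw.round(4),"side crop",((proj(w,xw)-[220,140]+.5)*290/90-.5).round())
E
```

```text
[[601.1, 144.7], [623.6, -32.2], [595.1, 141.6], [617.2, -33.4], [540.5, 136.0], [558.8, -39.2], [534.2, 133.1], [553.1, -41.0]]
178.3 7.28
176.4 7.21
176.2 5.97
175.1 6.18
centre [577.9  51.2] yaw 6.66
[[33.8, 90.2], [35.7, -88.1], [27.5, 87.8], [29.2, -88.6], [-27.3, 88.6], [-29.5, -87.6], [-33.9, 86.4], [-35.4, -88.7]]
[[10.5, 7.3], [9.8, -2.3], [-8.1, 8.8], [-10.3, -0.4]]
base [[253. 165.]] [0.5779 0.0512 0.1   ] side crop [[138. 147.]]
top [[244. 160.]] [0.5775 0.0549 0.1166] side crop [[135. 128.]]
```

Geometry agrees: bracket centre (0.578, 0.051), yaw 6.7°, head top leaning +3.5 mm in y as expected. Fly above the bolt head.

carry_out:
  deltas:
    - [[-2.6,2,-0.2,0,0,-0.05,0.5],[-2.6,2,-0.2,0,0,0,0.5],[-2.6,2.1,-0.2,0,0,0,0.5],[-2.6,2.1,-0.2,0,0,0,0.5],[-2.6,2.1,-0.2,0,0,0,0.5],[-2.6,2,-0.2,0,0,0,0.5],[-2.6,2.1,0,0,0,0,0.5],[0,0,0,0,0,0,0.5]]

```text
time: 18.05
eef_pos: [0.5843, 0.0482, 0.2469]
eef_rot: [3.139, 0.0, -3.017]
contact_force: [-0.6, 0.3, -0.7]
finger_gap: 0.0471
finger_force: 0.0
```

carry_out:
  deltas:
    - [[0,0,0,0,0,0,0.5],[0,0,0,0,0,0,0.5]]

```text
time: 18.25
eef_pos: [0.581, 0.043, 0.2473]
eef_rot: [3.142, -0.003, -3.022]
contact_force: [0.2, -0.4, 0.2]
finger_gap: 0.047
finger_force: 0.0
```

```bash
python3 g.py .5779 .0512 .15 6.66;  python3 - <<'E'
from station import optics;from h import *
s=optics.snapshot("top")
for lo in(140,160,180):
  for c in tins(s,lo,300): 
    if c.mean(0)[0]>350 and c.mean(0)[1]>200:print(lo,c.mean(0).round(),rect(s,c,.102))
a=cv2.resize(optics.snapshot("wrist")["pixels"],(400,300));b=cv2.resize(optics.snapshot("side")["pixels"][100:360,180:360],(208,300))
d=cv2.resize(s["pixels"][230:330,380:480],(190,190));d=cv2.copyMakeBorder(d,0,110,0,0,0)
cv2.imwrite("pics/c7.png",np.hstack([a,b,d]))
E
```

```text
t 18.2 pos [0.581  0.043  0.2473] rot [ 3.142e+00 -3.000e-03 -3.022e+00] gap 0.047 F [ 0.2 -0.4  0.2] ff 0.0
q [-0.17  0.49  0.07  1.66 -0.04  1.    1.6 ] turn [-0.    -0.003  0.003] shift cm [0.21 0.85 9.73]
140 [434. 280.] [ 416.9 -303.8  111.1   54.9   -8.6]
160 [435. 280.] [ 416.3 -304.1  109.1   53.1   -8.4]
180 [434. 280.] [ 416.8 -303.6  107.4   50.9   -8.4]
```

View pics/c7.png

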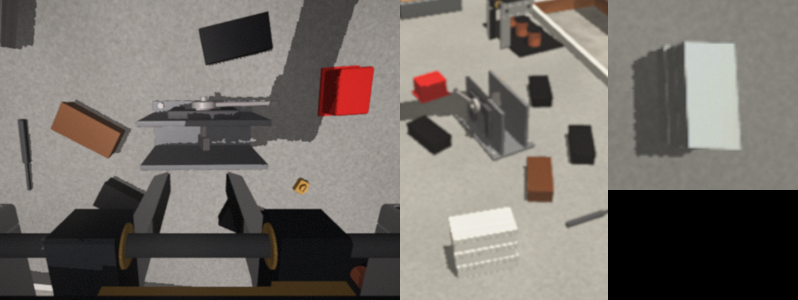

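The side crop shows a neat column of three, with the top tin measured at (0.417, -0.304). The wrist crop shows the clear gap with the bolt head at about (205,140). Correct and go down.

carry_out:
  deltas:
    - [[0.2,0.85,2,0,-0.003,0.003,0.5],[0,0,3,0,0,0,0.5],[0,0,3,0,0,0,0.5],[0,0,1.7,0,0,0,0.5],[0,0,0,0,0,0,0.5],[0,0,0,0,0,0,0.5]]

```text
time: 19.0
eef_pos: [0.5789, 0.0532, 0.151]
eef_rot: [3.141, 0.001, -3.023]
contact_force: [-0.6, 0.5, 0.0]
finger_gap: 0.0473
finger_force: 0.0
```

```bash
python3 g.py .5779 .0512 .081 6.66
```

```text
t 19.0 pos [0.5789 0.0532 0.151 ] rot [ 3.141e+00  1.000e-03 -3.023e+00] gap 0.0473 F [-0.6  0.5  0. ] ff 0.0
q [-0.17  0.59  0.05  1.77 -0.04  0.77  1.59] turn [0.001 0.001 0.002] shift cm [ 0.13 -0.19  7.  ]
```

carry_out:
  deltas:
    - [[0.1,-0.2,1,0,0,0,0.5],[0,0,1.5,0,0,0,0.5],[0,0,1.5,0,0,0,0.5],[0,0,1.5,0,0,0,0.5],[0,0,1,0,0,0,0.5],[0,0,0.5,0,0,0,0.5],[0,0,0,0,0,0,0.5],[0,0,0,0,0,0,0.5]]

```text
time: 19.8
eef_pos: [0.5786, 0.0517, 0.0809]
eef_rot: [3.14, 0.002, -3.022]
contact_force: [0.4, -1.0, 0.1]
finger_gap: 0.0472
finger_force: 0.0
```

```bash
python3 g.py .5779 .0512 .081 6.66
```

```text
t 19.8 pos [0.5786 0.0517 0.0809] rot [ 3.140e+00  2.000e-03 -3.022e+00] gap 0.0472 F [ 0.4 -1.   0.1] ff 0.0
q [-0.16  0.69  0.04  1.83 -0.05  0.62  1.6 ] turn [0.001 0.002 0.003] shift cm [ 0.07 -0.05 -0.01]
```

No contact. Close gradually.

carry_out:
  deltas:
    - [[0,0,0,0,0,0,0.35],[0,0,0,0,0,0,0.25],[0,0,0,0,0,0,0.15],[0,0,0,0,0,0,0.05],[0,0,0,0,0,0,0],[0,0,0,0,0,0,0],[0,0,0,0,0,0,0],[0,0,0,0,0,0,0]]
  force: 45

```text
time: 20.6
eef_pos: [0.5782, 0.0512, 0.0805]
eef_rot: [3.141, 0.001, -3.022]
contact_force: [-0.0, -3.9, 0.9]
finger_gap: 0.0099
finger_force: 45.0
```

carry_out:
  deltas:
    - [[0,0,0,0,0,0,0],[0,0,0,0,0,0,0],[0,0,0,0,0,0,0],[0,0,0,0,0,0,0]]

```text
time: 21.0
eef_pos: [0.5781, 0.0511, 0.0805]
eef_rot: [3.141, 0.001, -3.023]
contact_force: [0.5, -3.8, 1.1]
finger_gap: 0.0096
finger_force: 45.0
```

```bash
python3 g.py .5779 .0512 .081 6.66; python3 - <<'E'
from station import optics;from h import *
w=optics.snapshot("side")["pixels"];s=optics.snapshot("top")
for c in tins(s,160,300): 
    if c.mean(0)[0]>350 and c.mean(0)[1]>200:print(c.mean(0).round(),rect(s,c,.102))
cv2.imwrite("pics/c8.png",np.hstack([cv2.resize(w[140:250,200:310],(400,400),interpolation=cv2.INTER_CUBIC),cv2.resize(w[100:360,180:360],(277,400))]))
E
```

```text
t 21.0 pos [0.5781 0.0511 0.0805] rot [ 3.141e+00  1.000e-03 -3.023e+00] gap 0.0096 F [ 0.5 -3.8  1.1] ff 45.0
q [-0.16  0.69  0.04  1.83 -0.05  0.62  1.6 ] turn [0.001 0.001 0.003] shift cm [ 0.02  0.01 -0.05]
[434. 280.] [ 416.4 -303.6  109.2   54.3   -8.6]
```

View pics/c8.png

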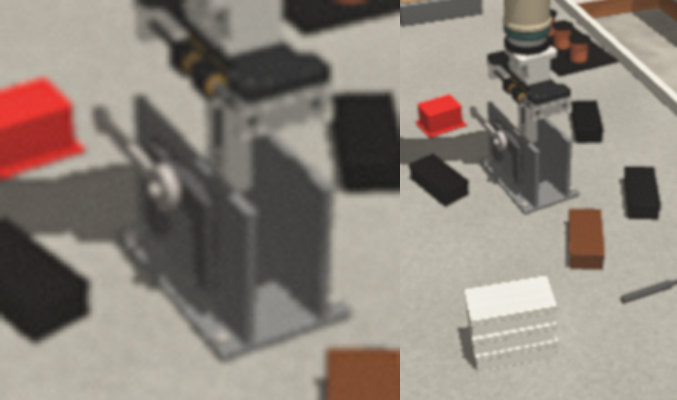

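The gap is 9.6 mm on a 10 mm flat at 45 N, so the head is upright. The spanner, at crop px (100,115) to (160,185), has risen level and parallel to the rim, and the column stands. Handing in.

```bash
python3 -c "
from station import robot
print(robot.finish_job())"
```

```text
the job is handed in; nothing more can be done
None
```

The job is handed in: both tins are stacked squarely on the bench tin, and the gripper holds the bolt head upright at 45 N with the spanner level; no verdict came back.

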